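Shift the shaker drive's selector into the marked gate slot

TASK

Set the shaker drive to the speed marked by the upright index pin: push the selector lever out of its parking slot, along the cross channel and fully home into the slot that has the pin standing at its end. Only push the knob or stem with the fingers, without pinching the lever and without shifting into any other slot, and leave the glassware and other loose things where they stand.

Things in the scene. Friction and masses are not known exactly. Their poses are not given: they have to be found in the camera images.
- drive: Shaker drive, fixed: blue gearbox housing 150 (its x) x 136 (its y) mm on a dark base plate 200 x 270 x 10 mm; a grey motor on its +x side reaches x = +175, 124 mm high. Origin: centre of the base plate's underside, on the bench, z up. The flat aluminium top, 150 mm above the origin, is the gate plate, 10 mm thick.
- gate_middle (a point): Middle of the gate, on the plate's upper face, axes as the drive. A cross channel 20 mm wide runs along y (x = 0, y = -46 to +46). Five slots 20 mm wide leave it along x, ending at x = +43 or -43: at y = 0 and y = -36 one on each side (+x and -x), at y = +36 only one, on the -x side (parking slot). The 16 mm wide tongues between slots have round noses at x = +-10.
- parking_slot (a point): Closed end of the parking slot (gate x = -43, y = +36), on the plate's upper face. The lever starts in this slot.
- pivot (a point): The lever's two-way pivot, inside the housing on the drive's axis, 30 mm above the drive's origin, axes as the drive. With a = shift_fore and b = shift_side, the knob centre lies from here at 190 mm x (cos b sin a, sin b, cos b cos a).
- knob (a point): Centre of the selector lever's black knob, a 30 mm cube with faces square to the drive's x and y when upright, on a round steel stem 10 mm thick. 190 mm from the pivot: 220 mm above the bench when upright, about 203 when tilted fully both ways. It swings some 56 mm each way.
- stem_at_gate (a point): Point on the stem's centre line, 121 mm from the pivot, about where it passes the gate plate.
- shift_fore (a joint): Lever tilt towards the drive's +x (rad), stops at -0.30 and +0.30; about 0 (up to 0.05 either way) in the cross channel, +-0.30 at the end of a slot. It stays where it is left: moving it takes about 2 to 4 N at the knob.
- shift_side (a joint): Lever tilt towards the drive's +y (rad), stops at -0.30 and +0.30: about +0.30 in line with the parking slot, 0 in line with the middle slots, -0.30 in line with the slots at y = -36. Same stiffness. Slots leave some 0.05 rad of play either way.
- index_pin: Steel index pin fixed upright on the gate plate: a 10 mm post with an 18 mm round head, 26 mm high overall. Origin: centre of its foot, on the plate's upper face. It stands 60 mm from the drive's y axis (x = +60 or -60 in drive axes), straight beyond the closed end of the slot that is wanted (y = 0 or -36).
- plug_a: Flat steel plug, 16 mm wide and only 3 mm high, fixed on the gate plate beyond the end of a slot that is not wanted (same places as the pin). Origin: centre of its underside.
- plug_b: Flat steel plug, 16 mm wide and only 3 mm high, fixed on the gate plate beyond the end of a slot that is not wanted (same places as the pin). Origin: centre of its underside.
- plug_c: Flat steel plug, 16 mm wide and only 3 mm high, fixed on the gate plate beyond the end of a slot that is not wanted (same places as the pin). Origin: centre of its underside.
- jar_small: Bystander: small white screw-cap jar, 42 wide, 60 high, standing on the drive's base plate on the -y side (mm). Origin: centre of its underside.
- weight: Bystander: steel 200 g balance weight with a knobbed top, 34 wide, 48 high, standing on the drive's base plate on the +y side (mm). Origin: centre of its underside.
- bottle: Bystander: glass bottle with blue cap, 80 wide, 165 high, on the bench (mm). Origin: centre of its underside.
- beaker: Bystander: glass beaker, 72 wide, 90 high, on the bench (mm). Origin: centre of its underside.
- jar_large: Bystander: white jar, 66 wide, 80 high, on the bench (mm). Origin: centre of its underside.
- scoop: Bystander: green measuring scoop, bowl 56 wide, 24 high, handle 85 long towards its -x, on the bench (mm). Origin: centre of its underside (of its bowl).
- spoon: Bystander: orange spoon 180 long, lying on the bench (mm). Origin: centre of its underside (middle of its length).

How it is judged:
By the outcome, as a careful person would: the job done as asked, in the order asked, and still so for the second after the job is handed in, with the robot touching nothing.
It also fails if it takes over 54 s, if anything falls off the work surface, if the arm or the gripper's body presses on something with over 40 N, if the wrist force passes 120 N, or if a joint passes its speed limit or range.

ROBOT

A 6-joint arm with a two-finger parallel gripper is mounted at the origin on the work surface. World frame = base frame: x ahead of the robot, y to its left, z up, the work surface at z = 0. Lengths are in m, angles in rad, forces in N, time in s.
With the tool pointing down it reaches from about 0.3 to 0.775 m from the base axis. Payload 14.6 kg.
Tool frame: the origin (TCP) lies at the very end of the fingers, on their centre line; the grasp point (between the pads) lies 19 mm behind it; z points along the fingers, y is the line along which they close (so a half turn about z gives the same grasp; the last joint's range is limited). The gripper opens to 94 mm and grips with 3 to 60 N. Pads are 16 mm wide; open, the fingers measure 119 mm over their backs; the gripper's body (75 mm by 177 mm) begins 78 mm behind the grasp point.
Start: joints at [-1.277, 0.3, 1.521, -0, 1.321, -0.067], TCP at [0.194, -0.515, 0.205] pointing down, gripper open.
Joint ranges: [-3.03, 3.03], [-0.79, 2.21], [0.23, 2.52], [-1.04, 4.18], [0, 3.07], [-2.55, 2.55]. Speed limits (rad/s): [2.22, 2.22, 2.57, 3.14, 3.14, 3.14].

INTERFACE

Orientations are given as [roll, pitch, yaw] about the fixed x, y, z axes, in that order (R = Rz(yaw) Ry(pitch) Rx(roll)).
In Python, from station import ctrl gives the robot as it stands.
- The arm moves only by the shell command python3 -m pendant 'ROWS' [OPENING] [FORCE]. ROWS is JSON, a list of rows, each a list of 2 entries, a list of its own where there are three numbers: the shift along the world's x, y, z in cm, then the turn about the world's z in rad. A call has 1 to 20 rows; each row shifts and turns the commanded pose from where the row before left it; what a row does not reach is not made up. A row lasts 1/12 s, in which the tool goes at most 41.7 mm and 7.16 degrees, less where a joint would pass 70% of its speed; a pose out of reach is approached as far as the arm can. A call is refused whole if a number of a shift passes 4.17 or a number of a turn 0.125, either way. A call with a gripper value outside its range is refused whole. OPENING is the opening, from 0 (shut) to 1 (fully open), set as the call begins (- or left out, the last holds). The fingers move at their own pace and stop on an object; FORCE is the grip in N (left out, the last holds). Time passes only in rows, so rows that do not move let the fingers close. It gives the time, the measured TCP pose, the force, the opening and the grip force at its end, in the units of the state.
- ctrl.get_obs(): the state, without advancing time (a new reading comes with each control period).
- ctrl.camera(name): name is "side" or "top" or "wrist"; returns a dict with "color" (420x560x3 uint8, red, green, blue), "intrinsics" (3x3 intrinsics, pixels), "camera_from_world" (4x4, takes a point from world to camera coordinates). Camera axes: x right, y down, z forward; pixel columns grow to the right and rows downward; lengths in m; the calibration is good to about 2 mm. A picture is of the moment at which its call begins. There is no depth.
- ctrl.hand_in(): hands the job in; it is judged then, once.
The state is a dict: "time_s": time; "qpos": joint angles; "joint_vel": joint speeds; "tau": joint torques, N m; "ee_pos": TCP position; "eef_rot": TCP orientation; "force": force on the tool from outside, world axes, zero at the start; "moment": the same for the moment, N m; "grip_width": finger opening in m; "grip_force": force on a finger pad.
Only numpy, scipy, OpenCV 4.12 (cv2) and the standard library are available. Lean on these libraries where they do the work, as an engineer would, in place of code of your own. Each camera call takes 0.05 s, during which the arm holds its last target. There are 200 camera calls.

## Working session

There is one attempt and no reset: what is moved stays moved. The work goes in short steps, Python scripts to look and compute and a shell command to move; the robot and the scene stay as the last step left them, time stands still between calls to the robot, and variables do not carry over. Pictures are saved under pics/ and viewed, at most 10 in all, crops included, and the job is handed in when it is done.

```bash
mkdir -p pics
python3 - <<'E'
from station import ctrl
import cv2,numpy as np
for n in("top","side"):
    c=ctrl.camera(n); cv2.imwrite(f"pics/{n}0.png",c["color"][:,:,::-1]); print(n,c["intrinsics"].tolist(),np.round(c["camera_from_world"],4).tolist())
o=ctrl.get_obs();print(o["time_s"],o["ee_pos"],o["eef_rot"],o["grip_width"])
E
```

```text
top [[470.70048053651414, 0.0, 286.27303572538113], [0.0, 470.70048053651414, 201.64996329285503], [0.0, 0.0, 1.0]] [[0.0066, -0.9999, -0.0076, 0.0106], [-0.9854, -0.0052, -0.1704, 0.5311], [0.1703, 0.0086, -0.9854, 1.4416], [0.0, 0.0, 0.0, 1.0]]
side [[457.6792728639416, 0.0, 277.8640182103479], [0.0, 457.6792728639416, 209.4955086496165], [0.0, 0.0, 1.0]] [[-0.9327, -0.3607, -0.0017, 0.4538], [-0.2184, 0.5685, -0.7931, 0.2109], [0.287, -0.7394, -0.609, 1.0387], [0.0, 0.0, 0.0, 1.0]]
0.1 [ 0.19410546 -0.51436312  0.20494234] [-3.14056345e+00 -7.48163197e-05  3.60849332e-01] 0.09405253958858659
```

View pics/top0.png

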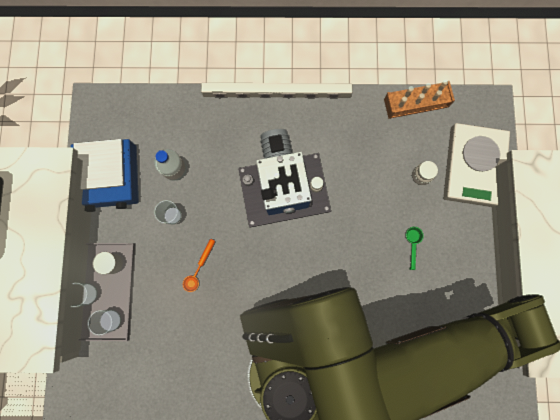

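View pics/side0.png

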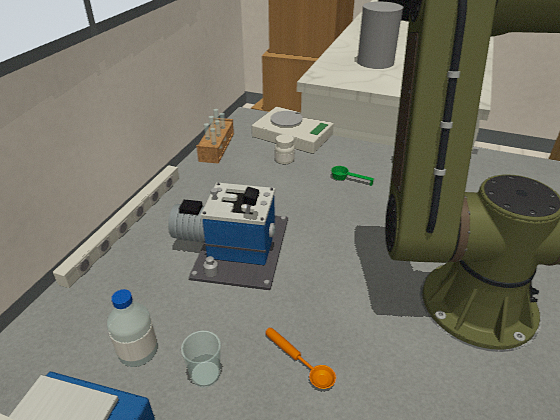

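The drive stands around top pixel (285,185), with its motor on the far side (world +x) and a small yaw. The side view puts it around (240,220). I need a zoom to tell the pin and plugs apart.

```bash
cat > h.py <<'E'
import numpy as np,cv2
from station import ctrl
def ray(c,uv,z):
    K=c["intrinsics"];T=c["camera_from_world"];R=T[:3,:3];o=-R.T@T[:3,3]
    d=R.T@np.linalg.inv(K)@np.array([uv[0],uv[1],1.]);return o+d*(z-o[2])/d[2]
def proj(c,P):
    T=c["camera_from_world"];p=T[:3,:3]@np.asarray(P)+T[:3,3];q=c["intrinsics"]@p;return q[:2]/q[2]
E
python3 - <<'E'
from h import *
a=cv2.imread("pics/top0.png");b=cv2.imread("pics/side0.png")
A=cv2.resize(a[145:220,245:325],(640,600),interpolation=cv2.INTER_CUBIC) 
B=cv2.resize(b[170:245,200:280],(640,600),interpolation=cv2.INTER_CUBIC)
cv2.imwrite("pics/tz.png",A);cv2.imwrite("pics/sz.png",B)
c=ctrl.camera("top")
h=cv2.cvtColor(a,cv2.COLOR_BGR2HSV)
m=((h[...,2]>185)&(h[...,1]<40)).astype(np.uint8);m[:140]=0;m[225:]=0;m[:,:250]=0;m[:,315:]=0
m=cv2.morphologyEx(m,cv2.MORPH_CLOSE,np.ones((13,13)))
k=max(cv2.findContours(m,0,2)[0],key=cv2.contourArea);r=cv2.minAreaRect(k);bx=cv2.boxPoints(r);print(r,bx.tolist())
for p in bx: print(ray(c,p,.15).round(4))
print("ctr",ray(c,r[0],.15))
E
```

```text
((287.5516052246094, 181.5143280029297), (54.508636474609375, 53.26382064819336), 78.95905303955078) [[256.1931457519531, 159.86477661132812], [308.4710998535156, 149.6641845703125], [318.9100646972656, 203.16387939453125], [266.6321105957031, 213.36447143554688]]
[0.639  0.1034 0.15  ]
[ 0.6711 -0.0524  0.15  ]
[ 0.509  -0.0828  0.15  ]
[0.478  0.0701 0.15  ]
ctr [0.57343436 0.00952466 0.15      ]
```

View pics/tz.png

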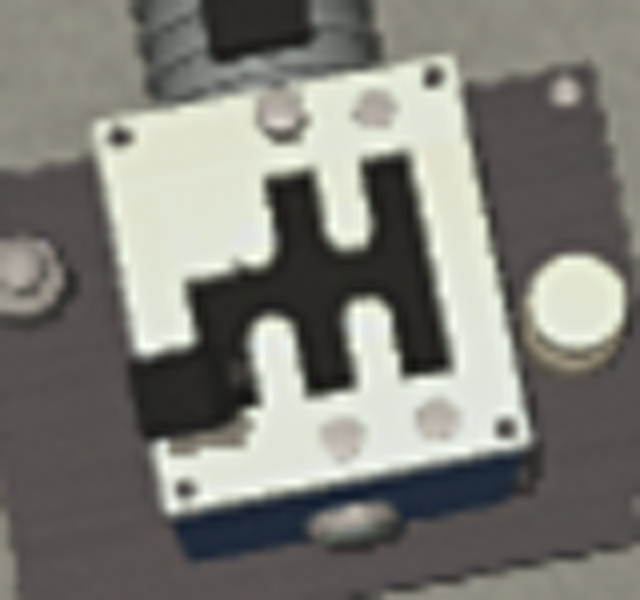

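View pics/sz.png

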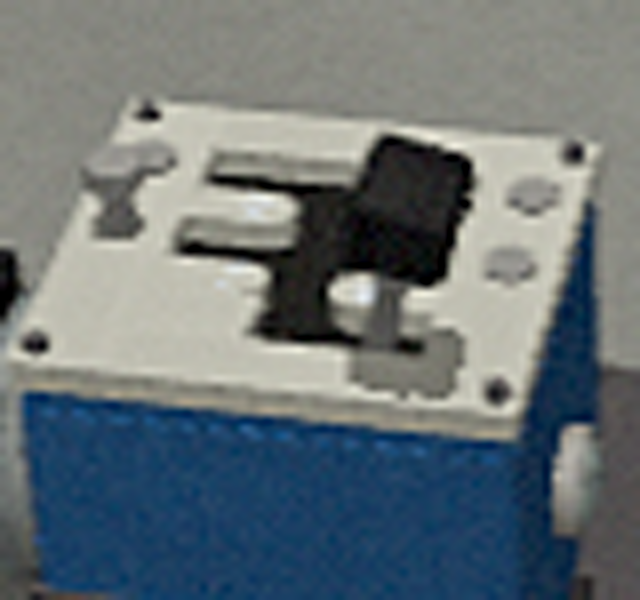

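The pin stands at the end of the +x, y=0 slot: top zoom (280,115), and upright with its head at about (120,170) in the side zoom. The other three places have flat plugs. The lever is in the parking slot, as expected. Next I'll work out the drive pose from the four plate screws and get the waypoints.

Run:
```python
from h import *
c=ctrl.camera("top")
P=np.array([ray(c,np.array(z)/8+[244.6,144.6],.15)[:2] for z in[(120,137),(433,76),(505,428),(185,489)]])
ctr=P.mean(0);v=(P[0]+P[1]-P[2]-P[3])/2;w=(P[0]+P[3]-P[1]-P[2])/2
y1=np.arctan2(v[1],v[0]);y2=np.arctan2(-w[0],w[1]);y=(y1+y2)/2
print(ctr,y1,y2,np.linalg.norm(v),np.linalg.norm(w))
c2=ctrl.camera("side")
Q=np.array([ray(c2,np.array(z)/8+[199.6,169.6],.15)[:2] for z in[(148,110),(573,152),(497,390),(36,342)]]);print(Q.mean(0))
R=np.array([[np.cos(y),-np.sin(y)],[np.sin(y),np.cos(y)]])
print("pin/slot check px zoom",[(((proj(c,[*(ctr+R@np.array(p)),.15]))-[244.6,144.6])*8).round() for p in[(.06,0),(-.06,-.036),(-.043,-.036)]])
e=ctrl.get_obs()["ee_pos"][:2]
for n,p in dict(A0=(-.110,.054),A1=(-.023,.054),A2=(-.05,.054),B=(-.05,.105),B1=(0,.105),B2=(0,.0275),C=(0,.05),C1=(-.05,.05),C2=(-.05,0),D=(.0293,0)).items():
    q=ctr+R@np.array(p);print(n,q.round(4),"from prev cm",((q-e)*100).round(2));e=q
```

```text
[0.57877825 0.02175185] 0.195537535622211 0.19973929812616514 0.1356273520283081 0.11923834372304284
[0.5787912  0.02059319]
pin/slot check px zoom [array([280., 126.]), array([438., 419.]), array([429., 375.])]
A0 [0.4603 0.0531] from prev cm [26.62 56.76]
A1 [0.5456 0.0702] from prev cm [8.53 1.71]
A2 [0.5191 0.0649] from prev cm [-2.65 -0.53]
B [0.5091 0.1149] from prev cm [-1.  5.]
B1 [0.5582 0.1247] from prev cm [4.9  0.98]
B2 [0.5734 0.0487] from prev cm [ 1.52 -7.6 ]
C [0.569  0.0708] from prev cm [-0.44  2.21]
C1 [0.5199 0.061 ] from prev cm [-4.9  -0.98]
C2 [0.5298 0.0119] from prev cm [ 0.98 -4.9 ]
D [0.6075 0.0275] from prev cm [7.78 1.56]
```

```bash
python3 -m pendant '[[[1.66,3.55,0],-0.02],[[1.66,3.55,0],-0.02],[[1.66,3.55,0],-0.02],[[1.66,3.55,0],-0.02],[[1.66,3.55,0],-0.02],[[1.66,3.55,0],-0.02],[[1.66,3.55,0],-0.02],[[1.66,3.55,0],-0.02],[[1.66,3.55,0],0],[[1.66,3.55,0],0],[[1.66,3.55,0],0],[[1.66,3.55,0],0],[[1.66,3.55,0],0],[[1.66,3.55,0],0],[[1.66,3.55,0],0],[[1.66,3.55,-0.5],0],[[0,0,-0.5],0],[[0,0,-0.5],0],[[0,0,0],0]]' 0
```

```text
time_s: 1.83
ee_pos: [0.4591, 0.0532, 0.1893]
eef_rot: [-3.141, 0.002, 0.201]
force: [0.2, -1.3, 0.7]
grip_width: 0.0006
grip_force: 0.0
```

```bash
python3 -m pendant '[[[0.72,0.14,0],0],[[0.72,0.14,0],0],[[0.72,0.14,0],0],[[0.72,0.14,0],0],[[0.72,0.14,0],0],[[0.72,0.14,0],0],[[0.72,0.14,0],0],[[0.72,0.14,0],0],[[0.72,0.14,0],0],[[0.72,0.14,0],0],[[0.6,0.12,0],0],[[0.6,0.12,0],0],[[0.1,0.02,0],0],[[0,0,0],0]]'
python3 - <<'E'
from h import *
a=ctrl.camera("top")["color"][145:220,245:325,::-1];b=ctrl.camera("side")["color"][170:245,200:280,::-1]
cv2.imwrite("pics/p1.png",cv2.resize(np.hstack([a,b]),(800,375),interpolation=cv2.INTER_CUBIC))
E
```

```text
time_s: 3.0
ee_pos: [0.545, 0.0701, 0.1902]
eef_rot: [-3.142, 0.0, 0.201]
force: [-1.1, -0.3, 0.9]
grip_width: 0.0006
grip_force: 0.6
```

View pics/p1.png

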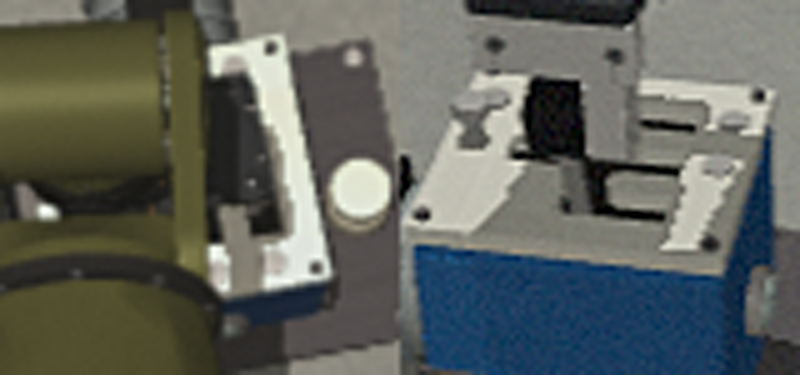

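The side view shows the stem at about (575,185), inside the cross channel, with the fingers behind the knob. Next I go round to the +y side and push along −y.

```bash
python3 -m pendant '[[[-1.3,-0.26,0],0],[[-1.3,-0.26,0],0],[[-0.4,2,0],0],[[-0.4,2,0],0],[[-0.2,1,0],0],[[1.6,0.32,0],0],[[1.6,0.32,0],0],[[1.6,0.32,0],0],[[0,0,0],0]]'
python3 -m pendant '[[[0.12,-0.6,0],0],[[0.12,-0.6,0],0],[[0.12,-0.6,0],0],[[0.12,-0.6,0],0],[[0.12,-0.6,0],0],[[0.12,-0.6,0],0],[[0.12,-0.6,0],0],[[0.12,-0.6,0],0],[[0.12,-0.6,0],0],[[0.12,-0.6,0],0],[[0.12,-0.6,0],0],[[0.12,-0.6,0],0],[[0.08,-0.4,0],0],[[0,0,0],0],[[0,0,0],0]]'
python3 - <<'E'
from h import *
a=ctrl.camera("top")["color"][145:220,245:325,::-1];b=ctrl.camera("side")["color"][170:245,200:280,::-1]
cv2.imwrite("pics/p2.png",cv2.resize(np.hstack([a,b]),(800,375),interpolation=cv2.INTER_CUBIC))
E
```

```text
time_s: 3.85
ee_pos: [0.5584, 0.1246, 0.1901]
eef_rot: [3.142, -0.0, 0.201]
force: [-1.0, 0.2, 0.1]
grip_width: 0.0007
grip_force: 0.0
time_s: 5.1
ee_pos: [0.5719, 0.0481, 0.1903]
eef_rot: [3.141, 0.0, 0.2]
force: [0.6, -0.0, 0.4]
grip_width: 0.0007
grip_force: 0.2
```

View pics/p2.png

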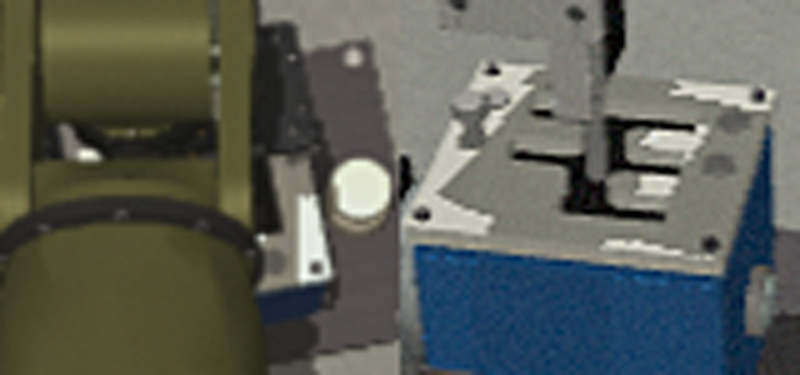

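The stem stands in the channel at about (597,180) in the right half. I'll back off to the −x side and check the knob's position from the side camera.

```bash
python3 -m pendant '[[[-0.22,1.1,0],0],[[-0.22,1.1,0],0],[[-1.6,-0.33,0],0],[[-1.6,-0.33,0],0],[[-1.7,-0.33,0],0],[[0,0,0],0]]'
python3 - <<'E'
from h import *
c=ctrl.camera("side");im=c["color"][:,:,::-1].copy()
cv2.imwrite("pics/p3.png",cv2.resize(im[160:245,195:285],(635,600),interpolation=cv2.INTER_CUBIC))
y=.198;R=np.array([[np.cos(y),-np.sin(y)],[np.sin(y),np.cos(y)]])
def g(x,yy,z): 
    q=np.array([.5788,.0212])+R@np.array([x,yy]);return ((proj(c,[*q,z])-[194.6,159.6])*7.06).round()
for b in(0,.1):
  print(b,"knob",g(0,.19*np.sin(b),.03+.19*np.cos(b)),"stem at plate",g(0,.12*np.tan(b),.15))
E
```

```text
time_s: 5.7
ee_pos: [0.5166, 0.0614, 0.1906]
eef_rot: [-3.142, 0.0, 0.202]
force: [0.2, 0.4, 0.6]
grip_width: 0.0003
grip_force: 0.0
0 knob [300. 114.] stem at plate [311. 286.]
0.1 knob [286. 148.] stem at plate [303. 307.]
```

View pics/p3.png

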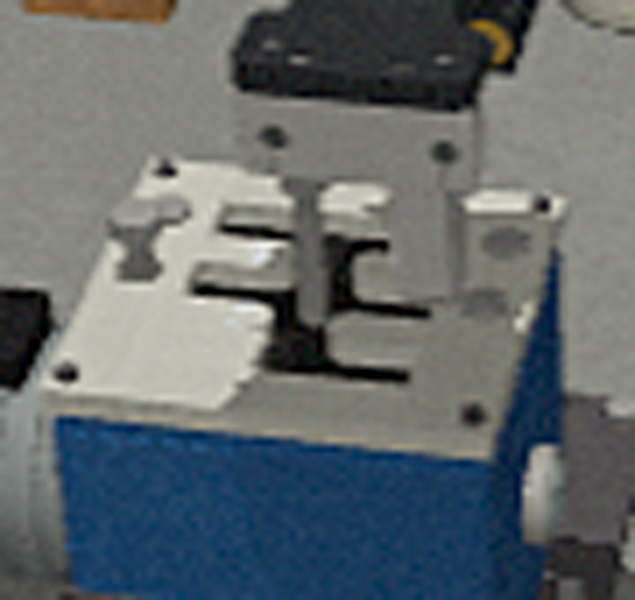

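The stem sits at about (313,300), against a prediction of (311,286) for side tilt 0. It's in line with the middle slots. Next I move in line behind the knob and push +x.

```bash
python3 -m pendant '[[[0.4,-2,0],0],[[0.4,-2,0],0],[[0.2,-1,0],0],[[0,0,0],0],[[1,0.2,0],0],[[1,0.2,0],0],[[0.6,0.12,0],0],[[0.6,0.12,0],0],[[0.6,0.12,0],0],[[0.6,0.12,0],0],[[0.6,0.12,0],0],[[0.6,0.12,0],0],[[0.6,0.12,0],0],[[0.6,0.12,0],0],[[0.6,0.12,0],0],[[0,0,0],0]]'
```

```text
time_s: 7.08
ee_pos: [0.6035, 0.0254, 0.1902]
eef_rot: [3.142, -0.0, 0.201]
force: [-0.9, 0.0, -0.6]
grip_width: 0.0002
grip_force: 0.4
```

```bash
for i in 1 ; do python3 -m pendant '[[[0.2,0.04,0],0],[[0.1,0.02,0],0],[[0,0,0],0]]'; python3 -m pendant '[[[0.1,0.02,0],0],[[0.1,0.02,0],0],[[0,0,0],0]]'; done
```

```text
time_s: 7.33
ee_pos: [0.6056, 0.0259, 0.1904]
eef_rot: [3.142, 0.0, 0.201]
force: [-0.7, 0.3, -1.5]
grip_width: 0.0004
grip_force: 0.8
time_s: 7.58
ee_pos: [0.6076, 0.0263, 0.1905]
eef_rot: [3.142, -0.0, 0.201]
force: [-0.9, -0.6, 0.0]
grip_width: 0.0004
grip_force: 0.9
```

```bash
python3 -m pendant '[[[0.1,0.02,0],0],[[0.1,0.02,0],0],[[0,0,0],0]]';  python3 -m pendant '[[[0.1,0.02,0],0],[[0.1,0.02,0],0],[[0,0,0],0]]'
```

```text
time_s: 7.83
ee_pos: [0.6094, 0.0267, 0.1902]
eef_rot: [-3.142, 0.001, 0.201]
force: [-4.5, -0.4, -2.4]
grip_width: 0.0007
grip_force: 2.1
time_s: 8.08
ee_pos: [0.611, 0.027, 0.1899]
eef_rot: [-3.141, 0.002, 0.201]
force: [-6.5, -1.7, -2.8]
grip_width: 0.0002
grip_force: 3.6
```

The force is rising, so the lever is at its stop. One last small push, then retreat and look.

```bash
python3 -m pendant '[[[0.1,0.02,0],0],[[0.1,0.02,0],0],[[0.1,0.02,0],0],[[0,0,0],0],[[0,0,0],0]]';  python3 -m pendant '[[[-1,-0.2,0],0],[[-2,-0.4,0],0],[[-3,-0.6,0],0],[[-3,-0.6,0],0],[[-3,-0.6,0],0],[[0,-2,2],0],[[0,-3.5,1],0],[[0,-4,0],0],[[0,-4,0],0],[[0,-4,0],0],[[0,-4,0],0],[[0,-4,0],0],[[0,-4,0],0],[[0,-4,0],0],[[0,0,0],0],[[0,0,0],0]]'
python3 - <<'E'
from h import *
c=ctrl.camera("side");a=ctrl.camera("top")["color"][:,:,::-1];b=c["color"][:,:,::-1]
cv2.imwrite("pics/p4.png",cv2.resize(np.hstack([a[145:220,245:325],b[165:240,200:280]]),(800,375),interpolation=cv2.INTER_CUBIC))
cv2.imwrite("pics/p5.png",np.hstack([a[100:300,120:460],b[80:400,60:400][::1][:200]]))
y=.198;R=np.array([[np.cos(y),-np.sin(y)],[np.sin(y),np.cos(y)]])
for aa in(.3,.25): 
  q=np.array([.5788,.0212])+R@np.array([.19*np.sin(aa),0]);z=.03+.19*np.cos(aa)
  t=ctrl.camera("top");print(aa,((proj(t,[*q,z])-[244.6,144.6])*5).round(),((proj(c,[*q,z])-[199.6,164.6])*5+[400,0]).round())
E
```

```text
time_s: 8.5
ee_pos: [0.6133, 0.0275, 0.1894]
eef_rot: [-3.141, 0.004, 0.201]
force: [-10.2, -1.9, -4.6]
grip_width: 0.0007
grip_force: 5.6
time_s: 9.83
ee_pos: [0.4944, -0.333, 0.2202]
eef_rot: [3.141, -0.001, 0.198]
force: [0.8, 0.5, -0.2]
grip_width: 0.0008
grip_force: 0.0
0.3 [175.  58.] [471.  60.]
0.25 [178.  72.] [490.  57.]
```

View pics/p4.png

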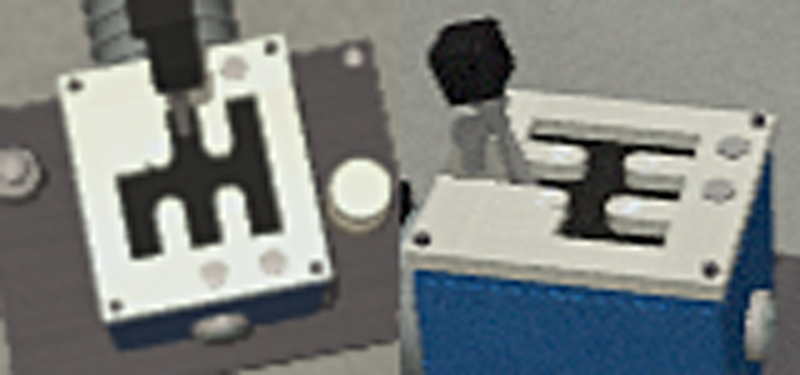

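The knob is at (472,62) in the side view, against a prediction of (471,60) for tilt +0.30. The lever is fully home in the pin's slot, and the robot is clear.

```bash
python3 -c "
from station import ctrl
print(ctrl.hand_in())"
```

```text
the job is handed in; nothing more can be done
None
```

The lever is fully home in the slot marked by the pin (+x side, y = 0); I pushed it there with closed fingers in about 10 s and handed the job in. The robot is clear, but I did not check the bench items in a final picture.

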